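# Back the soap cutter's ratchet off by one notch

### The job

The loaf cutter's pusher has been wound up too tight behind the soap loaf, so let it back by exactly one notch of its ratchet wheel. With a fingertip, gently lift the pawl out of the teeth by pushing its upright thumb lever away from the wheel until the pawl stays thrown back, then push a spoke of the wheel so that the wheel's top moves toward the pawl's pivot by one tooth, and finally tip the pawl back so that its nose sits fully down in the next gap. Force nothing, never turn the wheel half a tooth beyond that notch or half a tooth the other way, and leave the loaf and everything else standing where it is.

Things in the scene. Friction and masses are not known exactly. Their poses are not given: they have to be found in the camera images.
- cutter: Soap loaf cutter, fixed on the table; white deck 310 x 440 x 20 mm (local x -180..130, y -210..230 mm). Origin on the table top below the ratchet wheel's centre, z up; its yaw varies, and 'local' below means its axes. Wheel and pawl are on its +x part; bed, loaf and cutting frame at x below -59 mm. The loaf's pusher plate is geared to the wheel: 25 mm a notch.
- wheel_axis (a point): Centre of the upright steel ratchet wheel, 115 mm above the table; the axle runs along local x. Toothed disc 14 mm thick about this point (10 saw teeth, 36 degrees apart, tip radius 68 mm, root radius 52 mm). In another plane, 45 mm to local +x, 5 round radial spokes, 12 mm thick, reach 90 mm from the axle, 72 degrees apart.
- wheel (a joint): Wheel angle about local +x, rad. At the start within +-0.05, the pawl's nose in a gap. Backward is negative: the wheel's top moves to local +y, toward the pawl's pivot. One notch back is -0.628; the nose goes fully down within +-0.11 of it. With the pawl down a tooth stops backward turning; forward turning lifts the pawl. Friction 0.14 N m (2 to 3 N at a spoke): it stays where left.
- spoke_tip (a point): Outer end of the spoke to push (another would do too), 90 mm from the axle, in the spoke plane. At the start it leans about 20 degrees from upright toward local -y; one notch back it leans about 16 degrees toward local +y. The side to push is the local -y side.
- pawl_pivot (a point): Pivot of the dark steel pawl, axis along local x, at local (0, 99.6, 158.7) mm, beside the wheel and in the plane of the toothed disc. Carried by an aluminium post on its local -x side (local x -30..-22, y 85..115, top at z 172 mm). The pawl is a V of two arms about 60 degrees apart, thumb lever and nose arm, open upward, in which a finger can stand.
- pawl (a joint): Pawl angle, rad. 0: nose fully down, on its stop; grows as the nose lifts, clear of the teeth above 0.2; 1.57: thrown back on a stop. Weight only (about 1 N at the levers), no spring: let go below about 0.6 it falls to 0, above to 1.57, and stays there. Push the thumb lever to local +y to lift the nose; thrown back, push the upright nose arm to local -y from its +y side to return it.
- thumb_top (a point): Top of the pawl's thumb lever, 80 mm from the pivot and straight above it while the pawl is down; thrown back, the lever lies level toward local +y. A bar 16 mm wide along local x and 10 mm thick, ending in a 22 mm ball, whose top is this point.
- pawl_nose (a point): Tip of the pawl's nose; pawl down, 86 mm to local -y of the pivot and 8.5 mm above it. The nose arm, 12 x 12 mm, rises from the pivot to an elbow 77 mm to -y and 41 mm above it; a 35 mm prong goes from there down into the teeth. Thrown back, the elbow is 77 mm above the pivot and 41 mm to its +y.
- frame_top (a point): Middle of the top bar of the cutting frame, a fixed aluminium bow along local x, 118 mm long, 12 mm thick, its top 153 mm above the table. Keep clear of it.
- loaf: Soap loaf lying on the bed, 75 x 120 x 70 mm, loose; origin under its centre. Leave it alone.
- bar_a: Cut bar of soap standing on the deck, 26 x 55 x 70 mm high, loose; origin under its centre. Leave it alone.
- bar_b: Cut bar of soap standing on the deck, 55 x 26 x 70 mm high, loose; origin under its centre. Leave it alone.
- dropper: Small black dropper bottle on the deck, 26 mm across, 75 mm high, loose; origin under its centre. Leave it alone.
- pitcher: Milky plastic pitcher with a handle, 116 mm across, 150 mm high, loose on the table; origin under its centre. Leave it alone.
- beaker: Small glass beaker, 52 mm across, 65 mm high, loose on the table; origin under its centre. Leave it alone.
- spray: White plastic bottle, 68 mm across, 200 mm high, loose on the table; origin under its centre. Leave it alone.
- spatula: Spatula lying on the table, 240 mm long along its x, loose. Leave it alone.

How it is judged:
By the outcome, as a careful person would: the job done as asked, in the order asked, and still so for the second after the job is handed in, with the robot touching nothing.
It also fails if it takes over 69 s, if anything falls off the work surface, if the arm or the gripper's body presses on something with over 40 N, if the wrist force passes 120 N, or if a joint passes its speed limit or range.

### The arm

A 7-joint arm with a two-finger parallel gripper is mounted at the origin on the work surface. World frame = base frame: x ahead of the robot, y to its left, z up, the work surface at z = 0. Lengths are in m, angles in rad, forces in N, time in s.
With the tool pointing down it reaches from about 0.4 to 0.9 m from the base axis. Payload 5.6 kg.
Tool frame: the origin (TCP) lies midway between the tips of the shut fingers; the grasp point (between the pads) lies 19 mm behind it; x points along the fingers, z is the direction in which the jaws open and shut, and the axes are right-handed (so a half turn about x gives the same grasp; the last joint's range is limited). The gripper opens to 92 mm and grips with 3 to 60 N. Pads are 20 mm wide; open, the fingers measure 128 mm over their backs; the gripper's body (75 mm by 189 mm) begins 69 mm behind the grasp point.
Start: joints at [-1.178, 0.468, -0.012, 1.603, 0.006, 1.071, -0.056], TCP at [0.274, 0.589, 0.215] pointing down, gripper open.
Joint ranges: [-2.53, 2.53], [-0.31, 2.02], [-1.57, 1.55], [0.28, 2.44], [-1.29, 4.43], [0.15, 1.84], [-2.92, 2.92]. Speed limits (rad/s): [2.57, 2.57, 3.14, 3.14, 3.14, 3.14, 3.14].

### API

Orientations are given as a unit quaternion [x, y, z, w].
In Python, from station import arm, optics gives the robot as it stands. Calls block until the motion is done:
- arm.move_ptp(position, orientation): joint-space move of the TCP to a pose.
- arm.movel(position, attitude=None, speed=0.15, guard=None): straight line of the TCP; attitude=None keeps the orientation; speed is the mean speed in m/s. With guard (N) it stops when the force on the tool has changed by that much, and returns True; else False.
- arm.move_j(angles): joint-space move.
- arm.gripper_to(opening, force=None): finger opening in m; force is the grip in N (None keeps the last); returns when the fingers have stopped.
- arm.hold(seconds).
- arm.inverse_kinematics(position, orientation): joint angles nearest the present ones, or None.
- arm.observe(): the state.
- optics.read_camera(name): name is "side" or "top"; returns a dict with "color" (480x640x3 uint8, red, green, blue), "intrinsics" (3x3 intrinsics, pixels), "world_from_camera" (4x4, takes a point from camera to world coordinates). Camera axes: x right, y up, looking along -z (the intrinsics and any distortion apply to the point x, -y, -z); pixel columns grow to the right and rows downward; lengths in m; the calibration is good to about 2 mm. A picture is of the moment at which its call begins. There is no depth.
A pose or a line that the arm cannot do raises arm.Unreachable and nothing moves.
- arm.close_job(): hands the job in, once; it reports no verdict.
The state is a dict: "t": time; "joint_pos": joint angles; "dq": joint speeds; "effort": joint torques, N m; "position": TCP position; "tcp_rot": TCP orientation; "contact_force": force on the tool from outside, world axes, zero at the start; "ft_torque": the same for the moment, N m; "gripper_width": finger opening in m.
Only numpy, scipy, OpenCV 4.12 (cv2) and the standard library are available. Lean on these libraries where they do the work, as an engineer would, in place of code of your own. Each camera call takes 0.05 s, during which the arm holds its last target.

## Working session

There is one attempt and no reset: what is moved stays moved. The work goes in short steps, each a Python script; the robot and the scene stay as the last script left them, time stands still between calls to the robot, and variables do not carry over. Pictures are saved under pics/ and viewed, and the job is handed in when it is done.

```bash
mkdir -p pics; ls; python3 - <<'E'
from station import arm, optics
import cv2
for n in ("side","top"):
    r=optics.read_camera(n); cv2.imwrite(f"pics/{n}0.png",r["color"][:,:,::-1]); print(n,r["intrinsics"],r["world_from_camera"],[k for k in r])
s=arm.observe(); print(s)
E
```

```text
pics
side [[441.04233801   0.         317.19753372]
 [  0.         441.04233801 242.2161394 ]
 [  0.           0.           1.        ]] [[ 0.99162223  0.08296564 -0.09900534  0.4379117 ]
 [-0.12892837  0.58867454 -0.79802241 -0.87957228]
 [-0.00792651  0.80410136  0.59443938  0.82857626]
 [ 0.          0.          0.          1.        ]] ['color', 'intrinsics', 'world_from_camera']
top [[538.6920341    0.         327.52117856]
 [  0.         538.6920341  246.17295789]
 [  0.           0.           1.        ]] [[-1.77186521e-02  9.98632685e-01 -4.91813920e-02  4.79229216e-01]
 [-9.99842929e-01 -1.76771035e-02  1.27966265e-03 -7.05515500e-03]
 [ 4.08528394e-04  4.91963409e-02  9.98789043e-01  1.51906804e+00]
 [ 0.00000000e+00  0.00000000e+00  0.00000000e+00  1.00000000e+00]] ['color', 'intrinsics', 'world_from_camera']
{'t': 0.1, 'joint_pos': array([-1.17799543,  0.46826782, -0.01155244,  1.60348645,  0.00600747,
        1.07139252, -0.05627184]), 'dq': array([-0.00113132, -0.00191518, -0.00229204, -0.00138487,  0.00059801,
        0.00048482, -0.00051084]), 'effort': array([ 1.37602452e-03, -5.21645951e+01, -1.22686650e-02, -2.44367516e+01,
       -5.67639177e-02,  1.40732373e-02,  5.29268823e-05]), 'position': array([0.27426947, 0.58875359, 0.21376806]), 'tcp_rot': array([-0.38039303,  0.5967062 ,  0.37973357,  0.59585675]), 'contact_force': array([-5.90775352e-02,  2.20613879e-05, -4.55313096e-01]), 'ft_torque': array([ 0.00135078,  0.00689479, -0.00208374]), 'gripper_width': 0.09192395870536389}
```

View pics/side0.png

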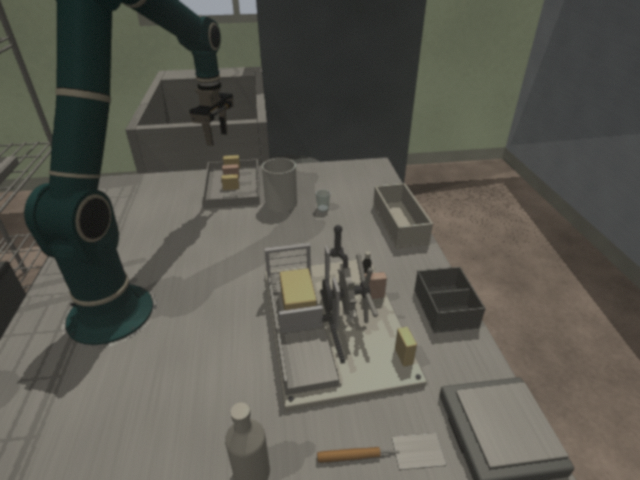

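View pics/top0.png

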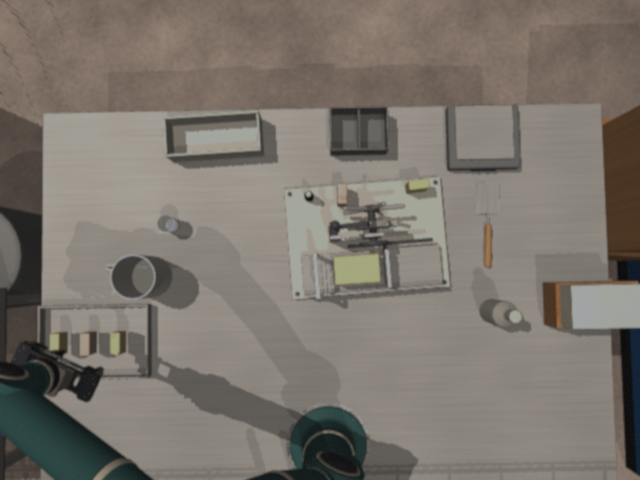

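```bash
python3 - <<'E'
import cv2
a=cv2.imread("pics/top0.png")[165:310,270:465]; cv2.imwrite("pics/top0c.png",cv2.resize(a,None,fx=4,fy=4,interpolation=cv2.INTER_CUBIC))
a=cv2.imread("pics/side0.png")[215:415,250:440]; a=cv2.convertScaleAbs(a,alpha=1.3,beta=20);cv2.imwrite("pics/side0c.png",cv2.resize(a,None,fx=3,fy=3,interpolation=cv2.INTER_CUBIC))
E
```

```text
(no output)
```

View pics/top0c.png

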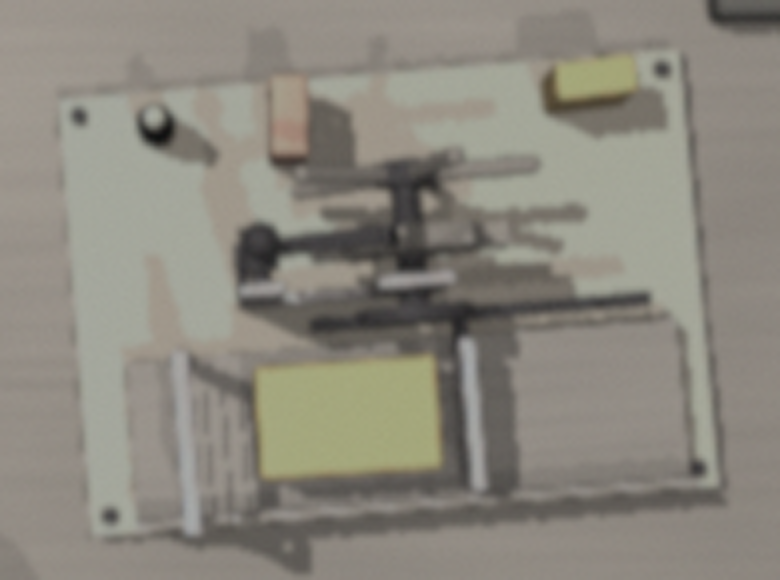

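View pics/side0c.png

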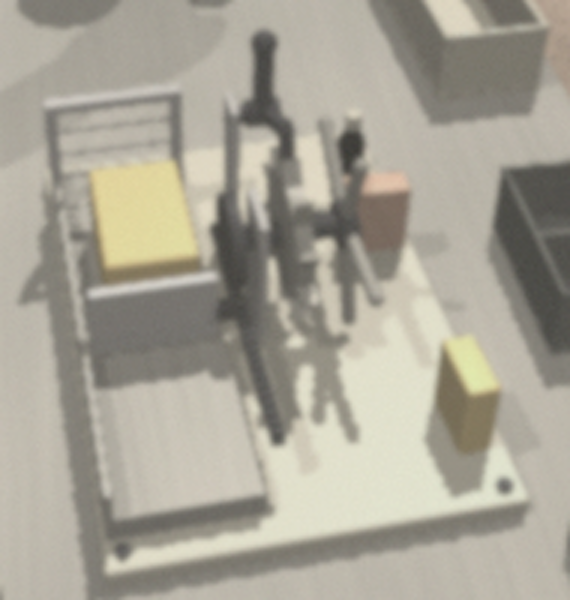

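```bash
cat > h.py <<'E'
import numpy as np, cv2, os, json
def cam(r):
    return np.array(r["intrinsics"]),np.array(r["world_from_camera"])
def proj(P,K,T):
    P=np.atleast_2d(P); c=(P-T[:3,3])@T[:3,:3]; p=c*[1,-1,-1]; q=p@K.T; return q[:,:2]/q[:,2:]
def ray(uv,z,K,T):
    d=np.linalg.inv(K)@[uv[0],uv[1],1]; d=T[:3,:3]@(d*[1,-1,-1]); o=T[:3,3]; return o+d*(z-o[2])/d[2]
if os.path.exists("pose.json"):
    X0,Y0,YAW=json.load(open("pose.json"))
    def L(p):
        p=np.atleast_2d(np.array(p,float)); c,s=np.cos(YAW),np.sin(YAW)
        return np.squeeze(np.c_[X0+c*p[:,0]-s*p[:,1],Y0+s*p[:,0]+c*p[:,1],p[:,2]])
E
python3 - <<'E'
from station import arm, optics
from h import *
from scipy.optimize import least_squares
K,T=cam(optics.read_camera("top"));K2,T2=cam(optics.read_camera("side"))
np.savez("cams.npz",K=K,T=T,K2=K2,T2=T2)
uv=np.array([[285,188.75],[440.75,177.5],[450,286.25],[293.75,298.75]])
lo=np.array([[.13,.23],[.13,-.21],[-.18,-.21],[-.18,.23]])
W=np.array([ray(u,.02,K,T) for u in uv]); print(W.round(4))
print([np.linalg.norm(W[i]-W[i-1]).round(4) for i in range(4)])
def f(p):
    c,s=np.cos(p[2]),np.sin(p[2]); return (lo@np.array([[c,s],[-s,c]])+p[:2]-W[:,:2]).ravel()
r=least_squares(f,[.6,0,0]); print(r.x,r.fun.round(4)); json.dump(list(r.x),open("pose.json","w"))
E
python3 - <<'E'
from h import *
d=np.load("cams.npz"); a=np.radians(20)
corn=[(.13,.23,.02),(.13,-.21,.02),(-.18,-.21,.02),(-.18,.23,.02)]
pts=corn+[(0,0,.115),(.045,-.09*np.sin(a),.115+.09*np.cos(a)),(0,.0996,.1587),(0,.0996,.2387),(0,.0136,.1672),(0,.0226,.1997)]
P=L(pts); print(P.round(4))
for n,K,T in(("top",d["K"],d["T"]),("side",d["K2"],d["T2"])):
    im=cv2.imread(f"pics/{n}0.png"); q=proj(P,K,T); print(n,q.round(1).tolist())
    o=(270,165) if n=="top" else (250,215); f=4 if n=="top" else 3
    w=(195,145) if n=="top" else (190,200)
    c=cv2.resize(im[o[1]:o[1]+w[1],o[0]:o[0]+w[0]],None,fx=f,fy=f,interpolation=cv2.INTER_CUBIC); c=cv2.convertScaleAbs(c,alpha=1.3,beta=20)
    for i,p in enumerate(q):
        x=tuple(int(round(v)) for v in ((p+.5-o)*f)); cv2.circle(c,x,3,(0,0,255),-1); cv2.putText(c,str(i),x,0,.5,(255,0,0),1)
    cv2.imwrite(f"pics/{n}0m.png",c)
E
```

```text
[[ 0.7162  0.1072  0.02  ]
 [ 0.7402 -0.3298  0.02  ]
 [ 0.4356 -0.347   0.02  ]
 [ 0.4088  0.0872  0.02  ]]
[np.float64(0.308), np.float64(0.4377), np.float64(0.305), np.float64(0.435)]
[ 0.60073477 -0.12908972  0.05912355] [ 0.0008  0.0009  0.0027 -0.0012 -0.0022 -0.0024 -0.0013  0.0026]
[[ 0.7169  0.1082  0.02  ]
 [ 0.7429 -0.331   0.02  ]
 [ 0.4335 -0.3494  0.02  ]
 [ 0.4075  0.0899  0.02  ]
 [ 0.6007 -0.1291  0.115 ]
 [ 0.6475 -0.1572  0.1996]
 [ 0.5948 -0.0297  0.1587]
 [ 0.5948 -0.0297  0.2387]
 [ 0.5999 -0.1155  0.1672]
 [ 0.5994 -0.1065  0.1997]]
top [[284.7, 188.5], [441.2, 176.5], [450.9, 287.0], [292.8, 299.2], [373.1, 225.4], [387.0, 203.2], [335.4, 226.9], [335.9, 224.0], [369.5, 224.0], [366.9, 223.0]]
side [[370.2, 257.7], [427.9, 382.6], [284.8, 407.4], [264.8, 271.1], [347.1, 292.5], [371.5, 270.9], [337.9, 252.4], [338.6, 225.7], [346.4, 271.9], [345.9, 258.5]]
```

```bash
ls pics
```

```text
side0.png
side0c.png
side0m.png
top0.png
top0c.png
top0m.png
```

View pics/top0m.png

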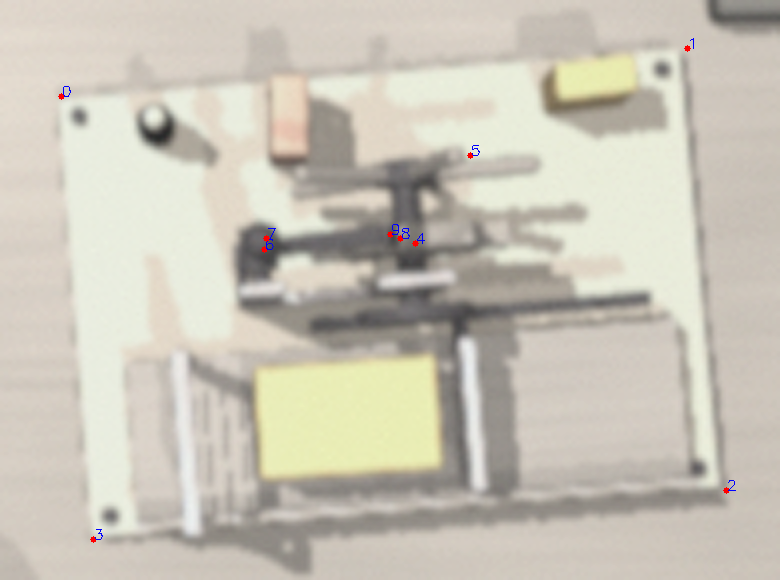

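View pics/side0m.png

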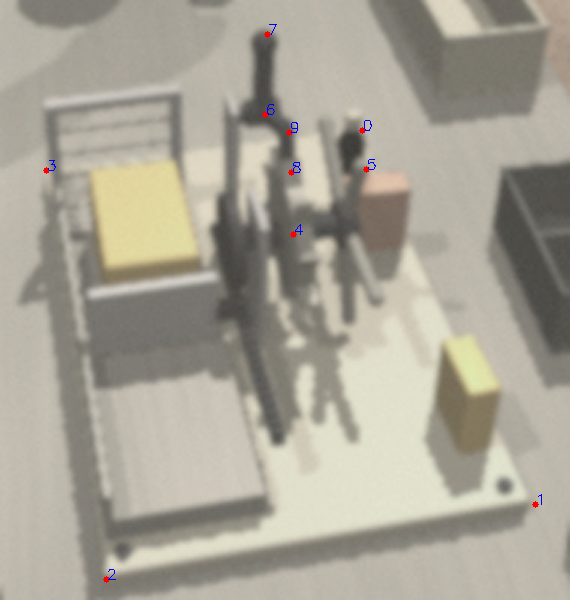

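```bash
cat >> h.py <<'E'
def quat(sgn=1):
    from scipy.spatial.transform import Rotation as R
    z=sgn*np.array([np.cos(YAW),np.sin(YAW),0]); x=np.array([0,0,-1.]); y=np.cross(z,x)
    return R.from_matrix(np.c_[x,y,z]).as_quat()
E
python3 - <<'E'
from h import *
from station import arm
d=np.load("cams.npz"); K,T,K2,T2=[d[k] for k in("K","T","K2","T2")]
for lab,u,v,m in (("ball",(334.6,224.4),(337.7,228.7),(0,.0996,.2277)),):
    P=ray(u,m[2],K,T);Q=ray(v,m[2],K2,T2); print(lab,P,Q,L(m))
for s in(1,-1):
    q=quat(s); print(s,q)
    for p in [(0,.068,.33),(0,.068,.205),(0,.17,.19),(.052,-.055,.1887),(.052,.005,.1887)]: print(arm.inverse_kinematics(L(p),q))
E
```

```text
ball [ 0.59493402 -0.02666004  0.2277    ] [ 0.59350913 -0.02587007  0.2277    ] [ 0.5948495  -0.02966375  0.2277    ]
1 [-0.02090029  0.70679783  0.02090029  0.70679783]
[-0.46104795  0.31814442  0.65611359  1.62535871 -0.20134862  1.26685157
  0.29048831]
[-0.41493049  0.43190655  0.6067104   1.77192472 -0.28286105  1.02582746
  0.3561424 ]
[-0.53009342  0.42307486  0.52563376  1.8010659  -0.25002389  0.98377379
  0.15605925]
[-0.24967834  0.61904362  0.70186898  1.5802828  -0.43312466  1.1031223
  0.61799096]
[-0.30477746  0.5711342   0.63182621  1.62346523 -0.37248236  1.07024326
  0.49162665]
-1 [ 0.70679783  0.02090029 -0.70679783  0.02090029]
[-0.85485757  0.58001327  1.35819729  1.64512995 -0.57559475  1.39241562
 -2.50445455]
[-0.82331691  0.77546051  1.34819353  1.793555   -0.80060834  1.25719222
 -2.33404451]
[-1.00140696  0.78868457  1.34767076  1.82636719 -0.82258948  1.23444104
 -2.48293172]
[-0.53399351  0.94555482  1.33905977  1.59787966 -0.93695464  1.36739543
 -2.1607028 ]
[-0.64438118  0.91886486  1.34034455  1.64403244 -0.91794478  1.343361
 -2.23831287]
```

```bash
python3 - <<'E'
import json
p=json.load(open("pose.json")); p[1]+=.003; p[0]-=.0007; json.dump(p,open("pose.json","w"))
E
python3 - <<'E'
from h import *
from station import arm,optics
p=arm.observe()["position"]
arm.movel([p[0],p[1],.36],speed=.3)
arm.gripper_to(0.0,force=10)
arm.move_ptp(L((0,.066,.33)),quat(1))
arm.movel(L((0,.066,.207)),speed=.12)
arm.hold(.2)
for i in range(3):
    s=arm.observe(); print(s["t"],s["position"],s["contact_force"],s["gripper_width"]); arm.hold(.1)
for n in("side","top"): cv2.imwrite(f"pics/{n}1.png",optics.read_camera(n)["color"][:,:,::-1])
def crop(n,k,o,w,f):
    a=cv2.imread(f"pics/{n}{k}.png")[o[1]:o[1]+w[1],o[0]:o[0]+w[0]]; cv2.imwrite(f"pics/{n}{k}c.png",cv2.convertScaleAbs(cv2.resize(a,None,fx=f,fy=f,interpolation=cv2.INTER_CUBIC),alpha=1.3,beta=20))
crop("side",1,(270,150),(160,190),3)
E
```

```text
6.1167 [ 0.59648149 -0.06024798  0.20763732] [-0.67769458  0.29260767  0.318395  ] 0.0004214184175356354
6.2167 [ 0.59633553 -0.06018784  0.20739639] [-0.40422047 -1.47656695  0.59026416] 0.0007857545168228461
6.3167 [ 0.59626741 -0.06017104  0.20722768] [-0.23123453  0.1771797   0.12699352] 0.000588674099837124
```

View pics/side1c.png

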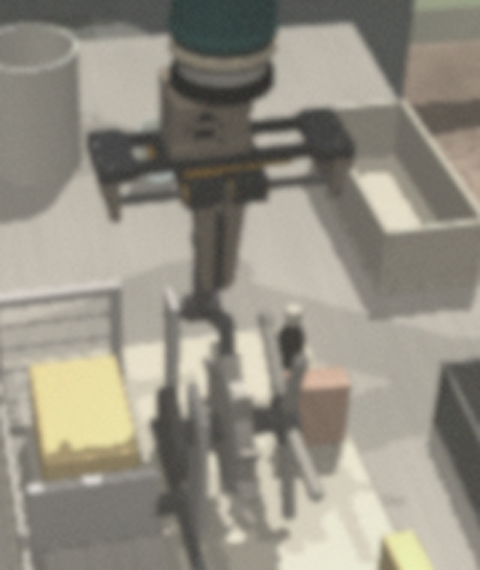

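```bash
python3 - <<'E'
from h import *
from station import arm,optics
pv=np.array([.0996,.1587]); r=.048
g=arm.movel(L((0,.0846-.005,.2067)),speed=.04,guard=8); print(g)
for th in (.3,.6,.85):
    s,c=np.sin(th),np.cos(th); C=pv+r*np.array([s,c])+.005*np.array([-c,s])
    g=arm.movel(L((0,C[0]-.01,C[1])),speed=.05,guard=8); o=arm.observe(); print(th,g,o["t"],o["contact_force"].round(2))
    if g: break
arm.hold(.2)
for n in("side","top"): cv2.imwrite(f"pics/{n}2.png",optics.read_camera(n)["color"][:,:,::-1])
a=cv2.imread("pics/side2.png")[150:340,270:430]; b=cv2.imread("pics/top2.png")[165:310,270:465]
cv2.imwrite("pics/s2c.png",cv2.convertScaleAbs(cv2.resize(a,None,fx=3,fy=3,interpolation=cv2.INTER_CUBIC),alpha=1.3,beta=20))
E
```

```text
False
0.3 False 7.55 [ 0.27  0.13 -0.55]
0.6 False 7.9917 [0.14 0.12 1.14]
0.85 False 8.3833 [ 0.12 -0.2   0.13]
```

View pics/s2c.png

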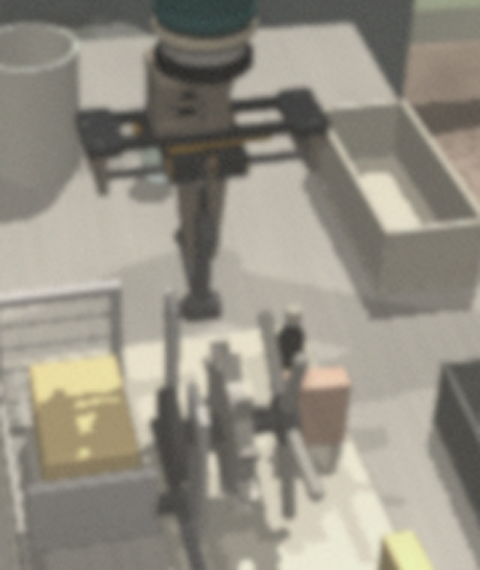

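```bash
python3 - <<'E'
from h import *
from station import arm,optics
g=arm.movel(L((0,.168,.195)),speed=.05,guard=8); print(g)
arm.hold(.2)
o=arm.observe(); print(o["t"],o["contact_force"],o["position"],L((0,.168,.195)))
if not g: arm.movel(L((0,.170,.32)),speed=.12,guard=8)
arm.hold(.1)
for n in("side","top"): cv2.imwrite(f"pics/{n}3.png",optics.read_camera(n)["color"][:,:,::-1])
a=cv2.imread("pics/side3.png")[150:340,270:430]
cv2.imwrite("pics/s3c.png",cv2.convertScaleAbs(cv2.resize(a,None,fx=3,fy=3,interpolation=cv2.INTER_CUBIC),alpha=1.3,beta=20))
E
```

```text
False
9.95 [-0.41371275 -0.19571599 -0.61270204] [0.59009892 0.04120757 0.19500684] [0.5901078  0.04161673 0.195     ]
```

View pics/s3c.png

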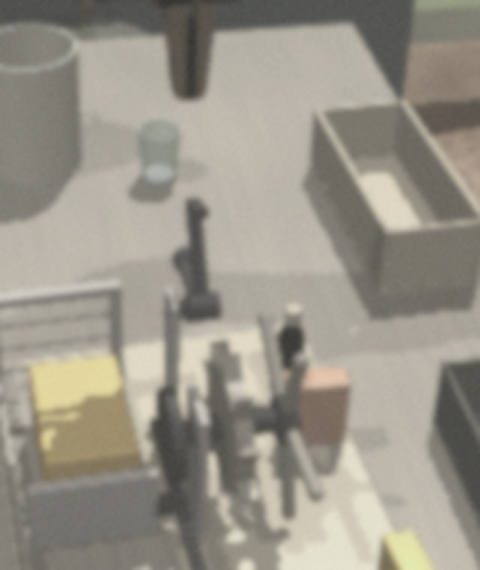

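```bash
cat >> h.py <<'E'
def cen(lean,r=.075,x=.052):
    b=np.radians(lean); return L((x, r*np.sin(b)-.006*np.cos(b)-.010, .1887))
def shot(k,arm,optics):
    for n in("side","top"): cv2.imwrite(f"pics/{n}{k}.png",optics.read_camera(n)["color"][:,:,::-1])
    a=cv2.imread(f"pics/side{k}.png")[150:340,270:430]
    cv2.imwrite(f"pics/s{k}c.png",cv2.convertScaleAbs(cv2.resize(a,None,fx=3,fy=3,interpolation=cv2.INTER_CUBIC),alpha=1.3,beta=20))
    a=cv2.imread(f"pics/top{k}.png")[165:285,300:440]
    cv2.imwrite(f"pics/t{k}c.png",cv2.convertScaleAbs(cv2.resize(a,None,fx=5,fy=5,interpolation=cv2.INTER_CUBIC),alpha=1.3,beta=20))
E
python3 - <<'E'
from h import *
from station import arm,optics
arm.movel(L((.052,-.058,.30)),speed=.2)
g=arm.movel(L((.052,-.058,.1887)),speed=.1,guard=6); print(g)
shot(4,arm,optics)
if not g:
    for y in (-.045,-.035,-.025,-.015):
        g=arm.movel(L((.052,y,.1887)),speed=.03,guard=10); o=arm.observe(); print(y,g,o["t"],o["contact_force"].round(2))
        if g: break
arm.hold(.1)
shot(5,arm,optics)
E
```

```text
False
-0.045 False 14.6167 [ 0.11  0.33 -0.25]
-0.035 False 15.1 [ 0.23 -0.84  1.9 ]
-0.025 False 15.5833 [-0.13  0.22 -0.06]
-0.015 False 16.0667 [0.36 0.01 0.12]
```

View pics/s4c.png

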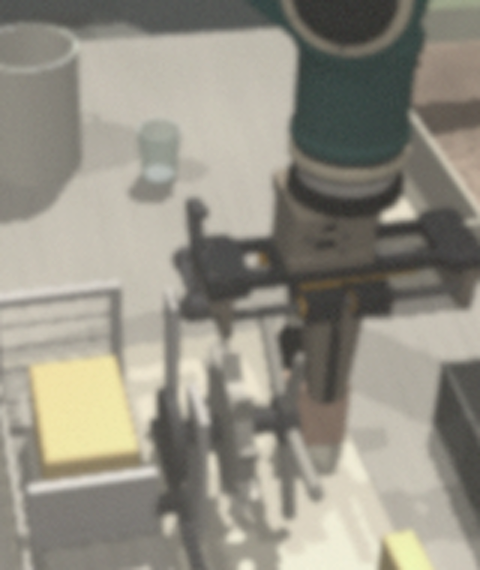

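View pics/s5c.png

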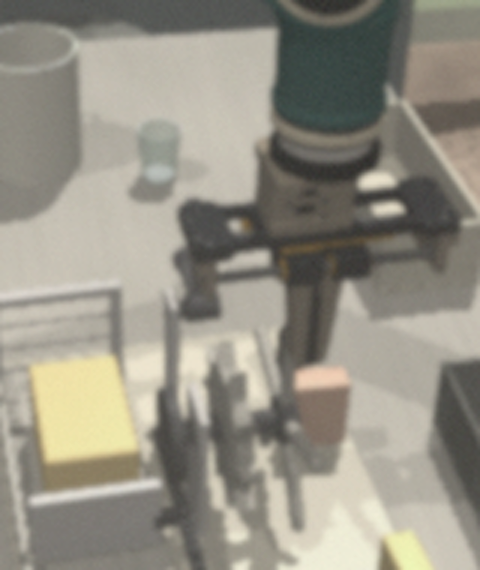

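View pics/t5c.png

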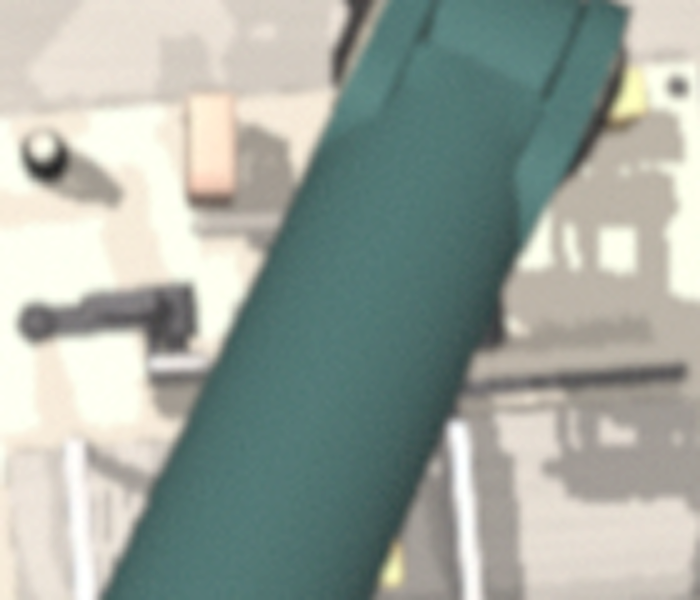

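```bash
python3 - <<'E'
from h import *
from station import arm,optics
for l in (5,10,14.5):
    g=arm.movel(cen(l),speed=.03,guard=10); o=arm.observe(); print(l,g,o["t"],o["contact_force"].round(2))
    if g: break
arm.hold(.2); o=arm.observe(); print(o["position"],cen(14.5))
arm.movel(L((.052,-.03,.1887)),speed=.1)
arm.movel(L((.052,-.05,.33)),speed=.2)
arm.move_ptp(L((0.0,.23,.33)),quat(1))
print(arm.observe()["t"]);shot(6,arm,optics)
E
```

```text
5 False 16.6 [-0.12 -1.75  0.91]
10 False 16.9667 [-0.5  -0.63 -0.33]
14.5 False 17.3083 [ 0.26 -0.29 -0.25]
[ 0.65189197 -0.11960337  0.18876672] [ 0.65176844 -0.12005266  0.1887    ]
19.9583
```

View pics/s6c.png

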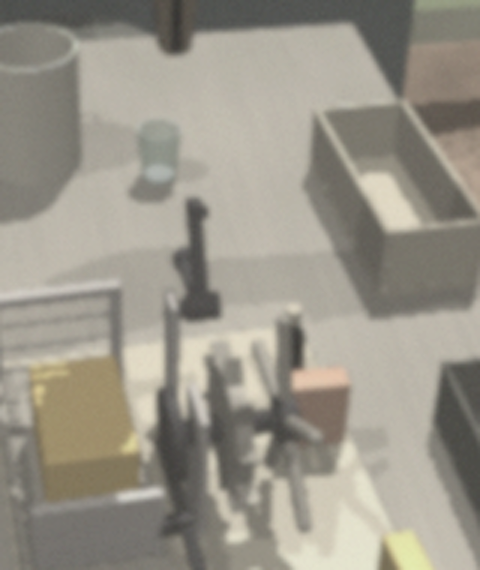

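View pics/t6c.png

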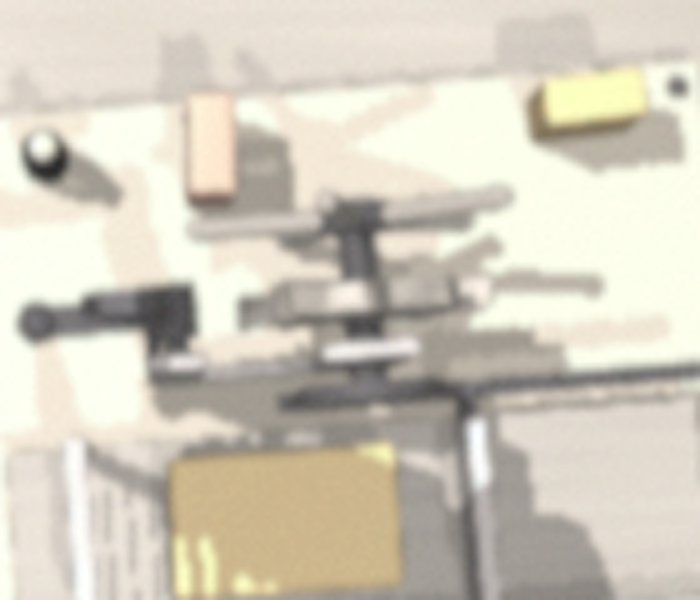

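```bash
python3 - <<'E'
from h import *
d=np.load("cams.npz")
for l in (8,12,16,20,24):
    out=[]
    for k in range(5):
        a=np.radians(l+72*k); P=L((.045,.09*np.sin(a),.115+.09*np.cos(a)))
        s=(proj(P,d["K2"],d["T2"])[0]+.5-[270,150])*3; t=(proj(P,d["K"],d["T"])[0]+.5-[300,165])*5; out.append((s.round().astype(int).tolist(),t.round().astype(int).tolist()))
    print(l,out)
b=None
im=cv2.imread("pics/side6.png")[240:340,320:400]; im2=cv2.convertScaleAbs(cv2.resize(im,None,fx=7,fy=7,interpolation=cv2.INTER_CUBIC)[:600],alpha=1.4,beta=20)
for l,c in((10,(255,0,0)),(16,(0,255,0)),(22,(0,0,255))):
    for k in range(5):
        a=np.radians(l+72*k); P=L((.045,.09*np.sin(a),.115+.09*np.cos(a)))
        s=(proj(P,d["K2"],d["T2"])[0]+.5-[320,240])*7; cv2.circle(im2,tuple(int(v) for v in s),4,c,-1)
cv2.imwrite("pics/w6.png",im2)
E
```

```text
8 [([288, 321], [345, 201]), ([259, 335], [187, 230]), ([268, 455], [268, 243]), ([303, 533], [460, 226]), ([320, 453], [520, 199])]
12 [([286, 317], [332, 202]), ([258, 340], [185, 231]), ([269, 462], [278, 243]), ([305, 533], [469, 224]), ([319, 445], [516, 198])]
16 [([284, 314], [319, 203]), ([257, 345], [184, 233]), ([271, 469], [288, 243]), ([307, 533], [477, 222]), ([318, 436], [511, 197])]
20 [([282, 311], [307, 205]), ([257, 351], [184, 234]), ([273, 475], [299, 242]), ([309, 532], [485, 221]), ([317, 428], [505, 196])]
24 [([279, 309], [295, 206]), ([257, 357], [185, 235]), ([274, 481], [309, 242]), ([311, 530], [493, 219]), ([316, 419], [498, 196])]
```

View pics/w6.png

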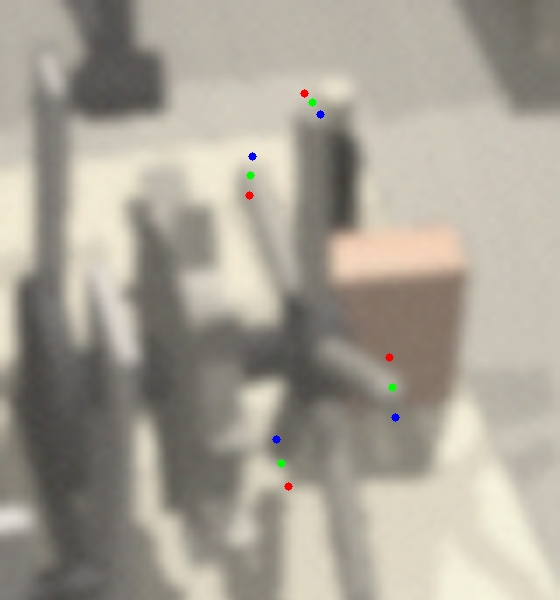

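```bash
python3 - <<'E'
from h import *
from station import arm,optics
arm.movel(L((0,.174,.33)),speed=.2)
g=arm.movel(L((0,.174,.207)),speed=.12,guard=8); print(g)
if not g:
  for y in (.14,.12,.105,.095):
    g=arm.movel(L((0,y,.207)),speed=.05,guard=8); o=arm.observe(); print(y,g,o["t"],o["contact_force"].round(2))
    if g: break
arm.hold(.2); shot(7,arm,optics)
E
```

```text
False
0.14 False 22.5 [-0.13  0.56  0.04]
0.12 False 23.05 [-0.47  0.16  1.11]
0.105 False 23.5 [ 0.03 -0.35  0.99]
0.095 False 23.85 [0.82 0.31 0.42]
```

View pics/s7c.png

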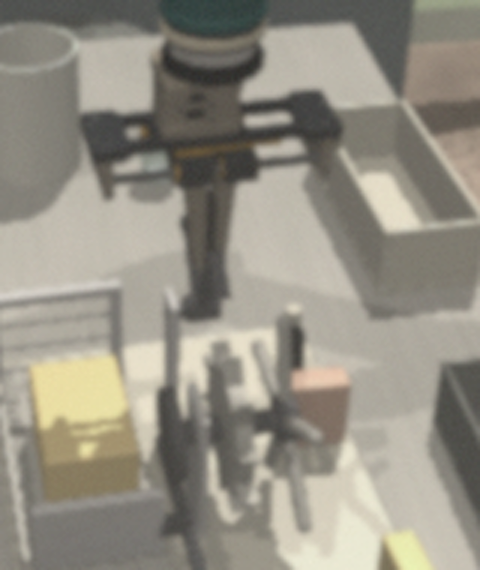

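```bash
python3 - <<'E'
from h import *
from station import arm,optics
for y in (.085,.075,.068):
    g=arm.movel(L((0,y,.209)),speed=.04,guard=8); o=arm.observe(); print(y,g,o["t"],o["contact_force"].round(2))
    if g: break
arm.hold(.3); shot(8,arm,optics)
E
```

```text
0.085 False 24.5583 [-0.19 -0.28 -0.24]
0.075 False 24.9583 [0.62 0.41 0.25]
0.068 False 25.2833 [ 0.36 -0.18 -0.02]
```

View pics/s8c.png

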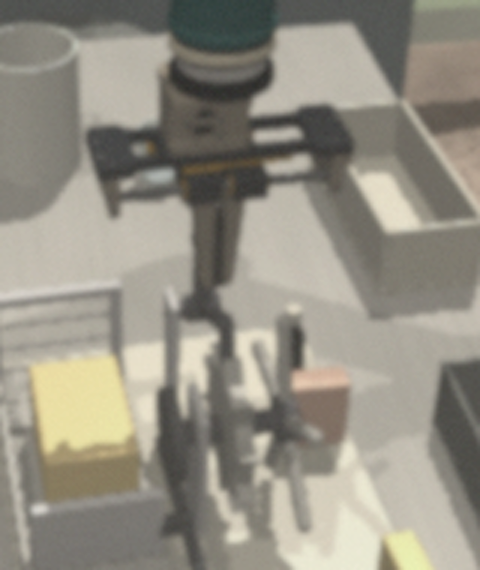

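The pawl looks down. I'll withdraw straight up, away, and compare it with the start.

```bash
python3 - <<'E'
from h import *
from station import arm,optics
arm.movel(L((0,.067,.36)),speed=.15)
arm.move_ptp(L((-.02,.35,.36)),quat(1)); arm.hold(.2)
shot(9,arm,optics); print(arm.observe()["t"])
def c(p,o,w):
    return cv2.convertScaleAbs(cv2.resize(cv2.imread(p)[o[1]:o[1]+w[1],o[0]:o[0]+w[0]],None,fx=5,fy=5,interpolation=cv2.INTER_CUBIC),alpha=1.4,beta=25)
cv2.imwrite("pics/cmps.png",np.hstack([c(f"pics/side{k}.png",(310,215),(80,110)) for k in(0,9)]))
cv2.imwrite("pics/cmpt.png",np.vstack([c(f"pics/top{k}.png",(285,190),(150,60)) for k in(0,9)]))
E
```

```text
28.2333
```

View pics/cmps.png

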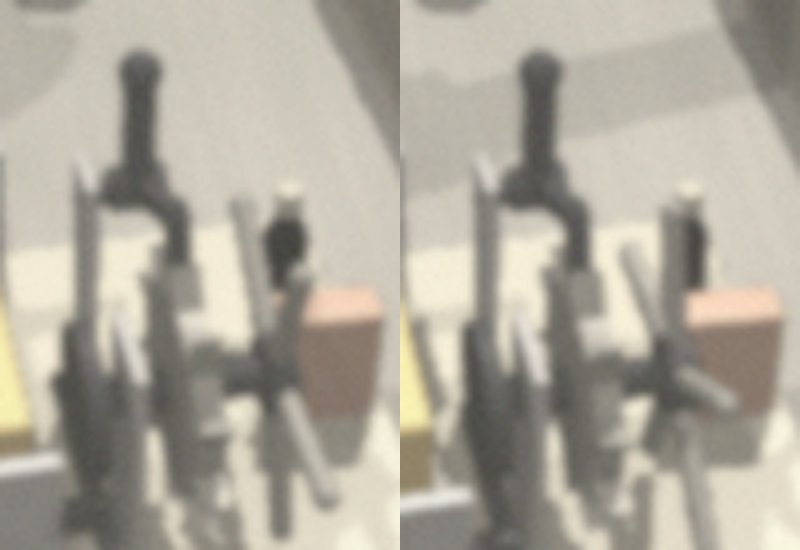

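View pics/cmpt.png

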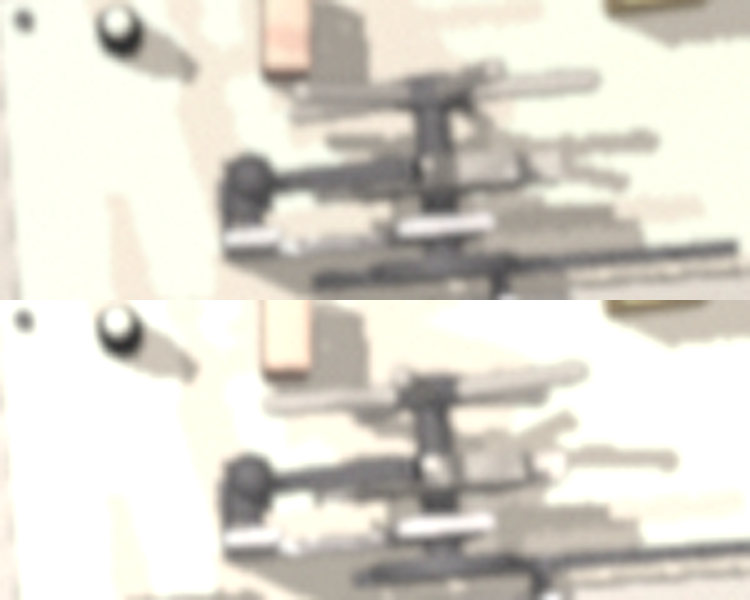

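View pics/top9.png

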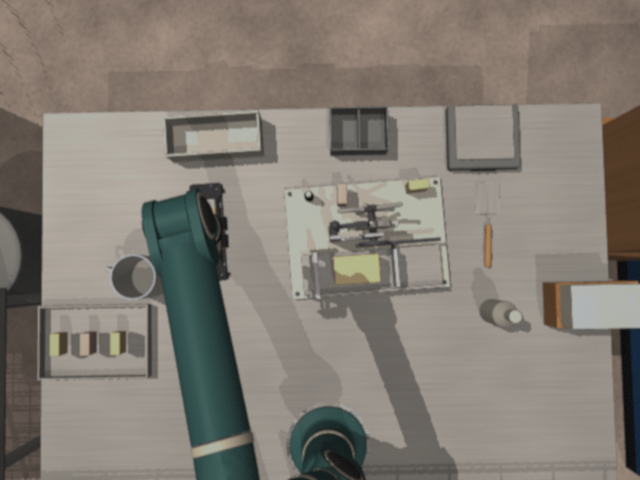

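```bash
python3 - <<'E'
from station import arm
print(arm.observe()["contact_force"]); print(arm.close_job())
E
```

```text
[-0.25944559  0.46553714 -0.76617503]
the job is handed in; nothing more can be done
None
```

The pusher is let back one notch and the pawl is down in the next gap. I handed the job in at about 28 s of the 69 s allowed.

- **What I did:** with the shut fingertips I pushed the thumb lever over until the pawl stayed thrown back. I then pushed the spoke one tooth toward the pawl's pivot and tipped the pawl back down. No force guard (6 to 10 N) tripped, and the wrist forces I read stayed under about 2 N.
- **Wheel:** the side picture puts the spoke at a lean of about 15 to 16° toward local +y, against a target of 16° ± 6°. The pusher also moved back.
- **Pawl:** the thumb lever and ball sit at the same pixels as at the start in both views, so the nose is fully down.
- **Everything else:** the loaf, soap bars, dropper, pitcher, spray and spatula look unmoved in the last pictures. The beaker was hidden behind the arm in the last top picture; it stood upright in a side picture shortly before.
- **A disagreement:** the deck corners and the thumb ball differed by 3 to 4 mm in y when I located the cutter. I shifted the cutter's position 3 mm toward the ball, and the later contacts and pictures fit that.

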